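# Sort the last tumblers into the wash basket's wide and narrow rows and shut its bar

### The arm

A 6-joint arm with a two-finger parallel gripper is mounted at the origin on a cart in front of the work surface, level with it; the furniture and walls round the work are solid. World frame = base frame: x ahead of the robot, y to its left, z up, the work surface at z = 0. Lengths are in m, angles in rad, forces in N, time in s.
With the tool pointing down it reaches from about 0.3 to 0.775 m from the base axis. Payload 14.6 kg.
Tool frame: the origin (TCP) lies on the centre line of the jaws, within the pads' length; the fingertips stand 22 mm ahead of it and the grasp point (between the pads) lies 3 mm ahead of it; z points along the fingers, y is the line along which they close (so a half turn about z gives the same grasp; the last joint's range is limited). The gripper opens to 94 mm and grips with 3 to 60 N. Pads are 16 mm wide; open, the fingers measure 119 mm over their backs; the gripper's body (75 mm by 177 mm) begins 78 mm behind the grasp point.
Start: joints at [1.266, 0.3, 1.521, -0, 1.321, -0.067], TCP at [0.13, 0.535, 0.227] pointing down, gripper open.
Joint ranges: [-3.03, 3.03], [-0.79, 2.21], [0.23, 2.52], [-1.04, 4.18], [0, 3.07], [-2.55, 2.55]. Speed limits (rad/s): [2.22, 2.22, 2.57, 3.14, 3.14, 3.14].

### API

Orientations are given as a unit quaternion [w, x, y, z].
In Python, from plant import robot, optics gives the robot as it stands. Calls block until the motion is done:
- robot.move_pose(position, orientation): joint-space move of the TCP to a pose.
- robot.move_linear(position, ori=None, vel=0.15, until_force=None): straight line of the TCP; ori=None keeps the orientation; vel is the mean speed in m/s. With until_force (N) it stops when the force on the tool has changed by that much, and returns True; else False.
- robot.move_j(angles): joint-space move.
- robot.gripper_to(opening, grasp_force=None): opening from 0.0 (shut) to 1.0 (fully open); grasp_force is the grip in N (None keeps the last); returns when the fingers have stopped.
- robot.wait(seconds).
- robot.solve_ik(position, orientation): joint angles nearest the present ones, or None.
- optics.get_image(name): name is "side" or "top" or "wrist"; returns a dict with "color" (420x560x3 uint8, red, green, blue), "range_z" (420x560 float32, m along the optical axis (not along the pixel's ray), 0 where there is no reading), "camera_matrix" (3x3 intrinsics, pixels), "extrinsics" (4x4, takes a point from world to camera coordinates); the wrist camera has in their place "tool_from_camera" (4x4, takes a point from camera to tool coordinates, whose origin is the TCP and whose axes are the flange's). Camera axes: x right, y up, looking along -z (the intrinsics and any distortion apply to the point x, -y, -z); pixel columns grow to the right and rows downward; lengths in m; the calibration is good to about 2 mm. A picture is of the moment at which its call begins: read the wrist's pose just before it.
A pose or a line that the arm cannot do raises robot.IKError and nothing moves.
- robot.job_done(): hands the job in; it is judged then, once.
Readings, each from a call of its own:
- robot.read_time_s(): time.
- robot.read_q(): joint angles.
- robot.read_qd(): joint speeds.
- robot.read_effort(): joint torques, N m.
- robot.read_tcp_pos(): TCP position.
- robot.read_orientation(): TCP orientation.
- robot.read_ft_force(): force on the tool from outside, world axes, zero at the start.
- robot.read_ft_torque(): the same for the moment, N m.
- robot.read_gripper_width(): opening from 0.0 (shut) to 1.0 (fully open).
- robot.read_grasp_force(): force on a finger pad.
Only numpy, scipy, OpenCV 4.12 (cv2) and the standard library are available. Lean on these libraries where they do the work, as an engineer would, in place of code of your own. Each camera call takes 0.05 s, during which the arm holds its last target. There are 200 camera calls.

### The job

The wire wash basket has one row for our wide tumblers and one, with its rails set closer, for the narrow ones. Sort the three tumblers left along the front edge of the worktop into their matching rows beside the ones already there, setting each down gently (not dropped), rim down between the rails and flat on the basket's floor, and leave the swing bar fully closed across the open ends of the rows so that nothing slides out when the basket is carried. The glasses are fragile: knock none over, and do not disturb the cups and the milk jug round about.

Things in the scene. Friction and masses are not known exactly. Their poses are not given: they have to be found in the camera images.
- basket: fixed two-row steel wire wash basket, 200 mm (x) by 250 mm (y), frame 65 mm high. Origin on the worktop below its middle. The rows run along its y, from the closed end at y = -122 mm to the open end at y = +128 mm, which the swing bar shuts. Its wire floor is 18 mm above the worktop; the rails beside each row are in pairs, their tops 45 mm above the floor; three glasses fit in each row
- wide_row (a point): on the basket floor (18 mm above the worktop), on the centre line of the wide row (basket x = -50 mm, y = 0), the row nearer the robot; axes as the basket's. 77 mm clear between the lower rails, 80 mm between the upper ones. Two glasses stand in it toward the closed end; a third fits at about y = +72 mm along the row from here
- narrow_row (a point): on the basket floor (18 mm above the worktop), on the centre line of the narrow row (basket x = +50 mm, y = 0), the row farther from the robot; axes as the basket's. 67 mm clear between the lower rails, 70 mm between the upper ones. One glass stands in it at the closed end; two more fit at about y = -8 mm and +68 mm along the row from here
- bar (a joint): swing bar, 8 mm round steel, turns level, 51 mm above the worktop, about an upright hinge at the basket's far corner of the open end; rad: 0 = closed against its stop, straight across the ends of both rows (along the basket's -x from the hinge); grows as its free end swings out to the basket's +y, to 1.35. It stays where it is left; about 1 N at the knob moves it
- bar_knob (a point): grip height of the upright round black knob at the free end of the bar, 224 mm from the hinge axis; the knob is 12 to 14 mm thick and stands from 61 to 103 mm above the worktop; this point is 87 mm above the worktop
- bar_hinge (a point): on the hinge axis of the swing bar, at the bar's height, 51 mm above the worktop; basket x = +100 mm, y = +132 mm
- glass_a: clear drinking glass standing upside down on its rim, WIDE size: 71 mm across at the rim, tapering to 65 mm at 60 mm height and 57 mm near the closed top; 121 mm tall, 0.24 kg. Origin: centre of the rim, at its underside; z up. One of the three standing loose along the front edge of the worktop, before the serving tray; which stands where varies
- glass_b: clear drinking glass standing upside down on its rim, NARROW size: 62 mm across at the rim, tapering to 56 mm at 60 mm height and 49 mm near the closed top; 119 mm tall, 0.19 kg. Origin: centre of the rim, at its underside; z up. One of the three standing loose along the front edge of the worktop, before the serving tray; which stands where varies
- glass_c: clear drinking glass standing upside down on its rim, NARROW size: 62 mm across at the rim, tapering to 56 mm at 60 mm height and 49 mm near the closed top; 119 mm tall, 0.19 kg. Origin: centre of the rim, at its underside; z up. One of the three standing loose along the front edge of the worktop, before the serving tray; which stands where varies
- racked_1: clear drinking glass standing upside down on its rim, WIDE size: 71 mm across at the rim, tapering to 65 mm at 60 mm height and 57 mm near the closed top; 121 mm tall, 0.24 kg. Origin: centre of the rim, at its underside; z up. Already in the wide row, at its closed end.
- racked_2: clear drinking glass standing upside down on its rim, WIDE size: 71 mm across at the rim, tapering to 65 mm at 60 mm height and 57 mm near the closed top; 121 mm tall, 0.24 kg. Origin: centre of the rim, at its underside; z up. Already in the wide row, next to racked_1.
- racked_3: clear drinking glass standing upside down on its rim, NARROW size: 62 mm across at the rim, tapering to 56 mm at 60 mm height and 49 mm near the closed top; 119 mm tall, 0.19 kg. Origin: centre of the rim, at its underside; z up. Already in the narrow row, at its closed end.
- cup_near: bystander: white porcelain cup standing upside down on the worktop between the basket and the serving tray, 58 x 76 x 61 mm with its handle; leave alone
- cup_tray: bystander: white porcelain cup, upside down, at the front of the steel serving tray (tray rim 22 mm high, its front edge at the worktop's middle right), 58 x 76 x 61 mm; leave alone
- jug: bystander: small steel milk jug behind the basket, 58 x 85 x 68 mm; leave alone
Mind the look-alikes: they are no part of the job. Leave any blue or turquoise look-alike of the racked_3 alone.

How it is judged:
At the end, for the whole second after the job is handed in: The wide tumblers all stand at rest in the wide row, the narrow ones in the narrow row: within 12 mm of the row's centre line, between closed end and bar, rim within 6 mm of the basket floor, upright within 0.1 rad; the swing bar is within 0.05 rad of closed (x of racked_1 in the frame of basket between -0.062 and -0.038 m and z of racked_1 in the frame of basket between 0.012 and 0.024 m and y of racked_1 in the frame of basket between -0.092 and 0.096 m and angle between each of racked_1, racked_2, glass_a, racked_3, glass_b, glass_c's own z axis and vertical below 0.1 rad and linear speed of each of racked_1, racked_2, glass_a, racked_3, glass_b, glass_c below 0.02 m/s and x of racked_2 in the frame of basket between -0.062 and -0.038 m and z of racked_2 in the frame of basket between 0.012 and 0.024 m and y of racked_2 in the frame of basket between -0.092 and 0.096 m and x of glass_a in the frame of basket between -0.062 and -0.038 m and z of glass_a in the frame of basket between 0.012 and 0.024 m and y of glass_a in the frame of basket between -0.092 and 0.096 m and x of racked_3 in the frame of basket between 0.038 and 0.062 m and z of racked_3 in the frame of basket between 0.012 and 0.024 m and y of racked_3 in the frame of basket between -0.096 and 0.1 m and x of glass_b in the frame of basket between 0.038 and 0.062 m and z of glass_b in the frame of basket between 0.012 and 0.024 m and y of glass_b in the frame of basket between -0.096 and 0.1 m and x of glass_c in the frame of basket between 0.038 and 0.062 m and z of glass_c in the frame of basket between 0.012 and 0.024 m and y of glass_c in the frame of basket between -0.096 and 0.1 m and value of joint bar below 0.05 rad); the robot touches nothing.
It fails at once if a glass is tipped over (more than 0.6 rad from upright) (angle between any of racked_1, racked_2, glass_a, racked_3, glass_b, glass_c's own z axis and vertical above 0.6 rad).
It fails at once if a glass is dropped: it falls free of the fingers faster than 0.6 m/s (about 2 cm of free fall) ((linear speed of racked_1 above 0.6 m/s and contact force between the fingers and racked_1 below 0.05 N) or (linear speed of racked_2 above 0.6 m/s and contact force between the fingers and racked_2 below 0.05 N) or (linear speed of glass_a above 0.6 m/s and contact force between the fingers and glass_a below 0.05 N) or (linear speed of racked_3 above 0.6 m/s and contact force between the fingers and racked_3 below 0.05 N) or (linear speed of glass_b above 0.6 m/s and contact force between the fingers and glass_b below 0.05 N) or (linear speed of glass_c above 0.6 m/s and contact force between the fingers and glass_c below 0.05 N)).
It fails at once if a cup or the milk jug is pushed more than 40 mm from its place or tipped (distance of any of cup_near, cup_tray, jug from where it was at the start of the episode above 0.04 m or angle between any of cup_near, cup_tray, jug's own z axis and vertical above 0.6 rad).
It also fails if it takes over 72 s, if anything falls off the work surface, if the arm or the gripper's body presses on something with over 40 N, if the wrist force passes 120 N, or if a joint passes its speed limit or range.

## Working session

There is one attempt and no reset: what is moved stays moved. The work goes in short steps, each a Python script; the robot and the scene stay as the last script left them, time stands still between calls to the robot, and variables do not carry over. Pictures are saved under pics/ and viewed, at most 10 in all, crops included, and the job is handed in when it is done.

```bash
ls; mkdir -p pics
python3 - <<'E'
from plant import robot, optics
import cv2, numpy as np, pickle
d={n:optics.get_image(n) for n in("top","side")}
pickle.dump(d,open('d0.pkl','wb'))
for n in d:
    cv2.imwrite(f'pics/{n}0.png',cv2.resize(d[n]['color'][...,::-1],(800,600),interpolation=cv2.INTER_CUBIC))
    print(n,d[n]['camera_matrix'].round(1).tolist(),d[n]['extrinsics'].round(3).tolist(),d[n].keys())
print(robot.read_orientation(),robot.read_time_s())
E
```

```text
pics
top [[405.4, 0.0, 278.6], [0.0, 405.4, 213.8], [0.0, 0.0, 1.0]] [[-0.026, -1.0, -0.009, -0.043], [0.996, -0.026, 0.08, -0.587], [-0.08, -0.007, 0.997, -1.081], [0.0, 0.0, 0.0, 1.0]] dict_keys(['color', 'range_z', 'camera_matrix', 'extrinsics'])
side [[440.5, 0.0, 274.8], [0.0, 440.5, 205.6], [0.0, 0.0, 1.0]] [[0.883, -0.468, 0.02, -0.55], [0.272, 0.547, 0.792, -0.187], [-0.382, -0.694, 0.61, -1.074], [0.0, 0.0, 0.0, 1.0]] dict_keys(['color', 'range_z', 'camera_matrix', 'extrinsics'])
[-9.05135493e-05  1.18627219e-01  9.92938719e-01 -5.24606695e-04] 0.1
```

View pics/top0.png

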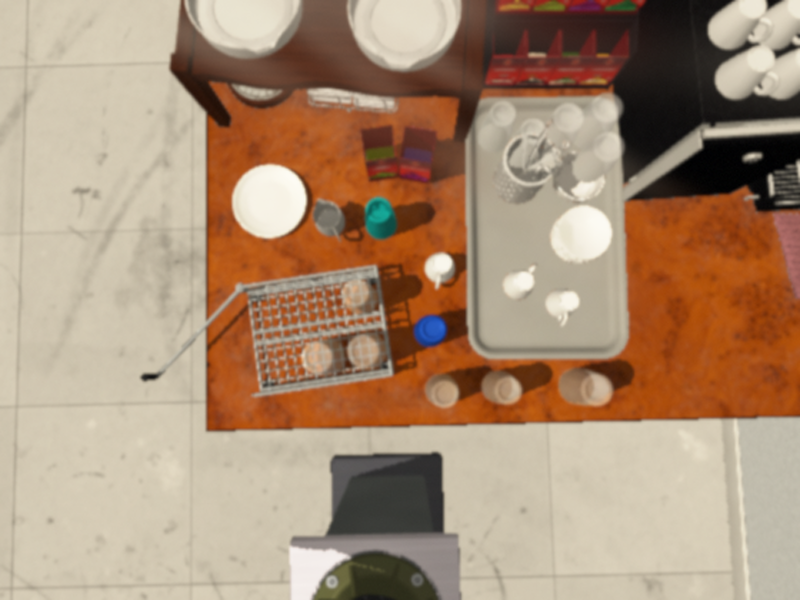

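View pics/side0.png

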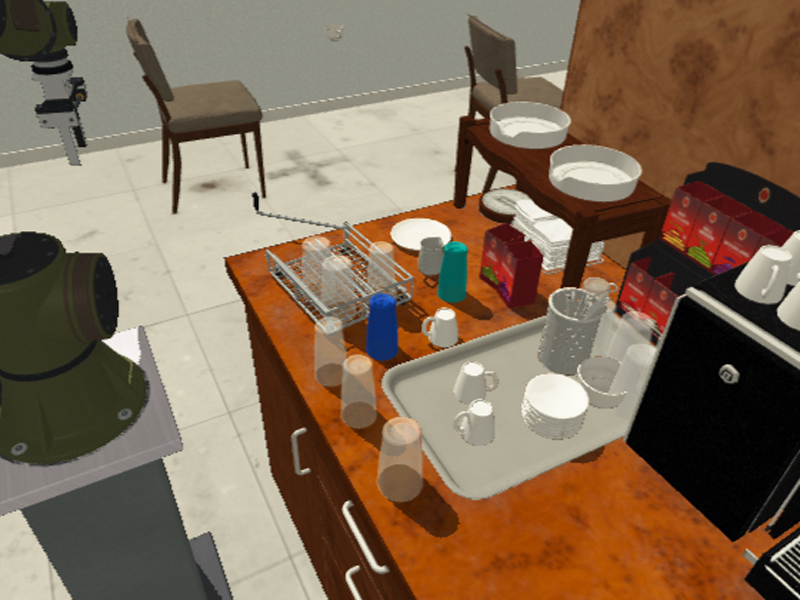

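The top view (800x600 px) shows the basket at about (320,330). The bar is open, with its hinge at (240,290) and knob at (150,377). The loose glasses are at (442,390), (502,387) and (585,387), and the rightmost looks the largest. The blue look-alike is at (430,330). The side view agrees. Next I'll measure positions from range and edges.

```bash
cat > h.py <<'E'
import numpy as np, cv2
def cloud(d):
    K=d['camera_matrix'];E=d['extrinsics'];z=d['range_z'].astype(float)
    v,u=np.mgrid[:z.shape[0],:z.shape[1]]
    p=np.stack([(u-K[0,2])/K[0,0]*z,-(v-K[1,2])/K[1,1]*z,-z],-1)
    w=(p-E[:3,3])@E[:3,:3]; w[z==0]=np.nan
    return w
def ray(d,px,E=None):
    K=d['camera_matrix'];E=d['extrinsics'] if E is None else E
    r=np.array([(px[0]-K[0,2])/K[0,0],-(px[1]-K[1,2])/K[1,1],-1])
    return -E[:3,:3].T@E[:3,3], E[:3,:3].T@r
def plane(d,px,h,E=None):
    o,r=ray(d,px,E); return o+r*(h-o[2])/r[2]
def two(r1,r2):
    A=np.stack([r1[1],-r2[1]],1);s=np.linalg.lstsq(A,r2[0]-r1[0],rcond=None)[0]
    a=r1[0]+s[0]*r1[1];b=r2[0]+s[1]*r2[1];return (a+b)/2,np.linalg.norm(a-b)
E
python3 - <<'E'
import pickle,numpy as np,cv2
from h import *
d=pickle.load(open('d0.pkl','rb'))
for n in d:
    w=cloud(d[n]);d[n]['w']=w
    m=(w[...,2]>.03)&(w[...,2]<.14)&(w[...,0]<.62)&(w[...,0]>.2)&(w[...,1]>-.4)&(w[...,1]<.6)
    k,l,s,c=cv2.connectedComponentsWithStats(m.astype(np.uint8))
    print(n,'missing',np.isnan(w[...,2]).mean())
    for i in range(1,k):
        if s[i,4]>25:
            q=w[l==i];print(s[i],c[i].round(1),'z95 %.3f'%np.percentile(q[:,2],95),q.min(0).round(3),q.max(0).round(3))
    z=np.nan_to_num(w[...,2])
    big=cv2.resize(np.hstack([np.clip(z*1500,0,255).astype(np.uint8)]),(560,420))
    cv2.imwrite(f'pics/z{n}.png',big)
a=cv2.resize(cv2.imread('pics/top0.png')[:, :],(800,600))
t=d['top']['color'][180:300,95:435,::-1]
t=cv2.resize(t,(800,282),interpolation=cv2.INTER_CUBIC)
z=np.nan_to_num(d['top']['w'][180:300,95:435,2]);z=cv2.resize(np.clip(z*1800,0,255).astype(np.uint8),(800,282),interpolation=0)
cv2.imwrite('pics/c1.png',np.vstack([t,cv2.cvtColor(z,cv2.COLOR_GRAY2BGR)]))
E
```

```text
top missing 0.0040178571428571425
[ 176  197   99   81 1917] [241.  237.8] z95 0.139 [ 0.425 -0.044  0.03 ] [0.62  0.216 0.14 ]
[355 198  19  10 137] [364.  201.6] z95 0.066 [ 0.597 -0.31   0.031] [ 0.62  -0.266  0.068]
[ 98 203  73  64 318] [132.2 237.9] z95 0.103 [0.459 0.228 0.047] [0.62  0.399 0.107]
[174 202  26   5  68] [184.9 203.8] z95 0.065 [0.612 0.156 0.035] [0.62  0.217 0.068]
[385 202  20  26 314] [394.5 211.8] z95 0.066 [ 0.541 -0.388  0.03 ] [ 0.609 -0.346  0.069]
[291 220  22  22 383] [301.3 230.6] z95 0.121 [ 0.51  -0.145  0.033] [ 0.565 -0.09   0.123]
[211 237  30  26 542] [226.3 249.4] z95 0.139 [0.459 0.047 0.03 ] [0.525 0.108 0.14 ]
[394 258  27  26 570] [407.5 270.7] z95 0.122 [ 0.394 -0.4    0.03 ] [ 0.458 -0.361  0.126]
[339 260  27  23 475] [351.7 271.2] z95 0.122 [ 0.4   -0.268  0.031] [ 0.457 -0.215  0.124]
[298 262  23  23 409] [309.4 273.2] z95 0.121 [ 0.401 -0.157  0.031] [ 0.454 -0.106  0.125]
side missing 0.07217261904761904
[176 134  77  44 254] [211. 154.] z95 0.096 [0.456 0.145 0.034] [0.62  0.398 0.104]
[ 185  165   94  126 4975] [242.5 218.5] z95 0.135 [ 0.394 -0.273  0.03 ] [0.62 0.22 0.14]
[319 254  16  21 219] [326.8 265. ] z95 0.063 [ 0.596 -0.313  0.03 ] [ 0.62  -0.272  0.064]
[317 279  29  25 450] [333.7 291.5] z95 0.063 [ 0.538 -0.396  0.03 ] [ 0.603 -0.349  0.066]
[264 292  30  44 395] [275.2 304.8] z95 0.120 [ 0.391 -0.4    0.03 ] [ 0.452 -0.367  0.122]
```

View pics/c1.png

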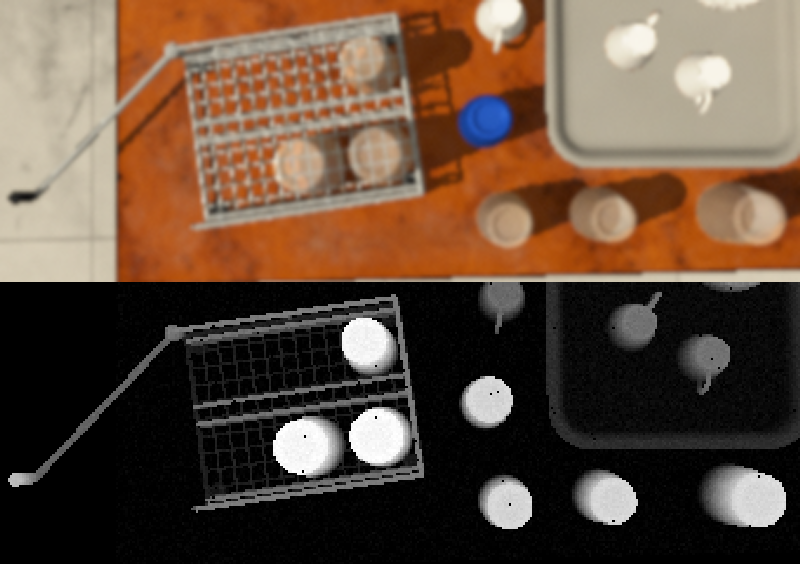

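The crop shows that depth also reads the glasses. The racked ones are at about (367,60), (300,165) and (375,155) in the crop, and the bar's knob is at (20,197). Next I'll fit the tops, rails, hinge and knob.

Run:
```python
import pickle,numpy as np,cv2
from h import *
d=pickle.load(open('d0.pkl','rb'))
for n in d:
    w=cloud(d[n]);z=w[...,2]
    m=(z>.108)&(z<.145)&(w[...,0]<.68)&(w[...,0]>.3)&(w[...,1]>-.5)&(w[...,1]<.35)
    k,l,s,c=cv2.connectedComponentsWithStats(m.astype(np.uint8))
    for i in range(1,k):
        if s[i,4]>60:
            q=w[l==i];zt=np.percentile(q[:,2],70)
            q=q[abs(q[:,2]-zt)<.006]
            (cx,cy),r=cv2.minEnclosingCircle(q[:,:2].astype(np.float32))
            print(n,c[i].round(0),len(q),'zt %.4f'%np.median(q[:,2]),'mean',q[:,:2].mean(0).round(4),'circ %.4f %.4f d %.1fmm'%(cx,cy,2e3*r),'area-d %.1f'%(2e3*np.sqrt(len(q)*(np.median(1.081-.08*.4-.12)/405)**2/np.pi)) if n=='top' else '')
    B=(w[...,0]>.38)&(w[...,0]<.68)&(w[...,1]>-.06)&(w[...,1]<.26)&(z>.052)&(z<.08)
    q=w[B][:,:2].astype(np.float32)
    print(n,'rect',len(q),cv2.minAreaRect(q),cv2.boxPoints(cv2.minAreaRect(q)).round(3).tolist())
    K=(w[...,1]>.34)&(w[...,1]<.46)&(z>.04)&(z<.12)&(w[...,0]<.56)
    q=w[K];t=q[q[:,2]>.08];print('knob z',np.percentile(q[:,2],[5,50,95]).round(3),'top',len(t),t.mean(0).round(4),t.min(0).round(3),t.max(0).round(3))
    for lo in(.26,.30,.34):
        K=(w[...,1]>lo-.005)&(w[...,1]<lo+.005)&(z>.035)&(z<.07)&(w[...,0]<.66)&(w[...,0]>.42)
        q=w[K];print('bar',len(q),q.mean(0).round(4) if len(q) else '')
```

```text
top [249. 205.] 302 zt 0.1362 mean [0.6019 0.0128] circ 0.6018 0.0127 d 48.7mm area-d 45.0
top [302. 230.] 295 zt 0.1180 mean [ 0.5373 -0.1173] circ 0.5374 -0.1176 d 48.1mm area-d 44.5
top [255. 245.] 414 zt 0.1383 mean [0.5018 0.0018] circ 0.5019 0.0018 d 56.1mm area-d 52.7
top [223. 250.] 411 zt 0.1380 mean [0.493  0.0802] circ 0.4931 0.0806 d 56.4mm area-d 52.5
top [417. 272.] 417 zt 0.1203 mean [ 0.4255 -0.3944] circ 0.4259 -0.3947 d 57.1mm area-d 52.9
top [355. 272.] 306 zt 0.1185 mean [ 0.4285 -0.2436] circ 0.4284 -0.2441 d 48.4mm area-d 45.3
top [311. 275.] 297 zt 0.1184 mean [ 0.4254 -0.1349] circ 0.4253 -0.1352 d 48.2mm area-d 44.6
top rect 1472 ((0.5427517294883728, 0.10842745006084442), (0.21023014187812805, 0.28445348143577576), 7.14297342300415) [[0.42100000381469727, 0.23600000143051147], [0.4560000002384186, -0.04600000008940697], [0.6650000214576721, -0.019999999552965164], [0.6290000081062317, 0.2630000114440918]]
knob z [0.052 0.056 0.104] top 44 [0.4658 0.3892 0.098 ] [0.459 0.384 0.08 ] [0.472 0.399 0.107]
bar 16 [0.5988 0.2597 0.0556]
bar 16 [0.5573 0.2996 0.0553
[... 313 characters left out ...]
n [ 0.4227 -0.1371] circ 0.4234 -0.1352 d 49.2mm 
side [250. 256.] 276 zt 0.1157 mean [ 0.4257 -0.2453] circ 0.4276 -0.2428 d 52.1mm 
side [281. 303.] 490 zt 0.1176 mean [ 0.4236 -0.3963] circ 0.4241 -0.3960 d 58.5mm 
side rect 1003 ((0.5388991832733154, 0.1067364513874054), (0.2079034000635147, 0.2824344336986542), 7.276940822601318) [[0.4180000126361847, 0.23399999737739563], [0.45399999618530273, -0.04699999839067459], [0.6600000262260437, -0.019999999552965164], [0.6240000128746033, 0.25999999046325684]]
knob z [0.048 0.056 0.101] top 30 [0.463  0.3891 0.093 ] [0.456 0.382 0.081] [0.469 0.398 0.104]
bar 10 [0.5963 0.2612 0.0518]
bar 12 [0.5563 0.2999 0.0512]
bar 11 [0.5145 0.3401 0.0515]
```

```bash
cat >> h.py <<'E'
TH=.125
def rot(t=TH): return np.array([[np.cos(t),-np.sin(t)],[np.sin(t),np.cos(t)]])
C=np.array([.5418,.0886])
def b2w(p): return C+rot()@np.array(p)
def w2b(p): return (np.asarray(p)-C)@rot()
def quat(yaw):  # tool down, tool y axis along heading yaw (world)
    from scipy.spatial.transform import Rotation as R
    y=np.array([np.cos(yaw),np.sin(yaw),0]);z=np.array([0,0,-1.]);x=np.cross(y,z)
    q=R.from_matrix(np.stack([x,y,z],1)).as_quat();return np.array([q[3],*q[:3]])
def rails(w,lo,hi,y0=-.11,y1=.11):
    B=np.dstack([w2b(w[...,:2]),w[...,2:]]).reshape(-1,3)
    B=B[(B[:,2]>lo)&(B[:,2]<hi)&(abs(B[:,0])<.13)&(B[:,1]>y0)&(B[:,1]<y1)]
    h=np.histogram(B[:,0],np.arange(-.13,.131,.002))[0]
    c=np.arange(-.129,.13,.002);out=[]
    m=np.r_[0,(h>.35*h.max()).astype(int),0];e=np.flatnonzero(np.diff(m))
    for a,b in zip(e[::2],e[1::2]):
        lo_,hi_=c[a]-.001,c[b-1]+.001
        s=B[(B[:,0]>lo_-.003)&(B[:,0]<hi_+.003)]
        f=np.polyfit(s[:,1],s[:,0],1)
        out.append((round(1e3*s[:,0].mean(),1),round(f[0],3),len(s),round(s[:,2].mean(),3)))
    return out
E
python3 - <<'E'
import pickle
from h import *
d=pickle.load(open('d0.pkl','rb'))
for n in d:
    w=cloud(d[n])
    print(n,rails(w,.052,.08,.02,.125));print('   all',rails(w,.052,.08))
from plant import robot
for name,xy,yaw in [('pick',(.4255,-.3945),0),('pick2',(.4265,-.244),0),('n',b2w([.05,-.008]),TH),('n2',b2w([.05,.066]),TH),('w',b2w([-.05,.077]),TH),('knob',(.465,.389),-.777+np.pi/2)]:
    for k in(0,np.pi):
        q=[robot.solve_ik([*xy,z],quat(yaw+k)) for z in(.08,.28)]
        print(name,k,[None if a is None else np.round(a,2).tolist() for a in q])
E
```

```text
top [(np.float64(-98.2), np.float64(-0.002), 105, np.float64(0.068)), (np.float64(-92.4), np.float64(-0.001), 95, np.float64(0.064)), (np.float64(-6.3), np.float64(-0.001), 73, np.float64(0.062)), (np.float64(13.6), np.float64(-0.003), 70, np.float64(0.063)), (np.float64(88.4), np.float64(-0.002), 69, np.float64(0.063)), (np.float64(100.9), np.float64(-0.002), 90, np.float64(0.068))]
   all [(np.float64(-98.1), np.float64(-0.0), 223, np.float64(0.067)), (np.float64(-92.4), np.float64(0.0), 207, np.float64(0.064)), (np.float64(-6.4), np.float64(0.0), 161, np.float64(0.063)), (np.float64(13.6), np.float64(0.001), 156, np.float64(0.063)), (np.float64(88.4), np.float64(0.0), 159, np.float64(0.063)), (np.float64(100.9), np.float64(0.0), 191, np.float64(0.068))]
side [(np.float64(-100.6), np.float64(-0.014), 54, np.float64(0.066)), (np.float64(-92.8), np.float64(0.018), 24, np.float64(0.062)), (np.float64(86.7), np.float64(0.0), 36, np.float64(0.06)), (np.float64(98.7), np.float64(-0.004), 39, np.float64(0.066))]
   all [(np.float64(-100.5), np.float64(-0.001), 119, np.float64(0.065)), (np
[... 519 characters left out ...]
2.33], [-0.81, 0.34, 1.35, -0.0, 1.45, 2.33]]
pick2 0 [[-0.59, 0.35, 1.83, -0.0, 0.96, -0.59], [-0.59, 0.13, 1.6, -0.0, 1.41, -0.59]]
pick2 3.141592653589793 [[-0.59, 0.35, 1.83, -0.0, 0.96, 2.55], [-0.59, 0.13, 1.6, -0.0, 1.41, 2.55]]
n 0 [[0.08, 0.56, 1.51, -0.0, 1.07, -0.04], [0.08, 0.38, 1.3, -0.0, 1.47, -0.04]]
n 3.141592653589793 [None, None]
n2 0 [[0.21, 0.57, 1.5, -0.0, 1.07, 0.08], [0.21, 0.39, 1.28, -0.0, 1.47, 0.08]]
n2 3.141592653589793 [None, None]
w 0 [[0.25, 0.39, 1.78, -0.0, 0.97, 0.12], [0.25, 0.17, 1.56, -0.0, 1.41, 0.12]]
w 3.141592653589793 [None, None]
knob 0 [[0.64, 0.58, 1.49, -0.0, 1.08, -0.16], [0.64, 0.4, 1.27, -0.0, 1.47, -0.16]]
knob 3.141592653589793 [None, None]
```

```bash
cat >> h.py <<'E'
def wrist_ext(d,pos,q):
    from scipy.spatial.transform import Rotation as R
    T=np.eye(4);T[:3,:3]=R.from_quat([q[1],q[2],q[3],q[0]]).as_matrix();T[:3,3]=pos
    return np.linalg.inv(T@d['tool_from_camera'])
E
python3 - <<'E'
from plant import robot, optics
from h import *
import pickle
robot.move_pose([*b2w([-.02,-.02]),.36],quat(TH))
p,q=robot.read_tcp_pos(),robot.read_orientation()
d=optics.get_image('wrist');d['extrinsics']=wrist_ext(d,p,q);pickle.dump(d,open('w0.pkl','wb'))
cv2.imwrite('pics/w0.png',d['color'][...,::-1])
w=cloud(d);print(robot.read_time_s(),p)
print(rails(w,.052,.08,-.12,.125),np.nanpercentile(w.reshape(-1,3),[2,98],axis=0).round(3).tolist())
z=w[...,2];m=((z>.108)&(z<.16)).astype(np.uint8)
k,l,s,c=cv2.connectedComponentsWithStats(m)
for i in range(1,k):
    if s[i,4]>300:
        g=w[l==i];zt=np.percentile(g[:,2],70);g=g[abs(g[:,2]-zt)<.006]
        (cx,cy),r=cv2.minEnclosingCircle(g[:,:2].astype(np.float32));print(c[i].round(),round(zt,4),round(cx,4),round(cy,4),round(r*2e3,1),w2b([cx,cy]).round(4))
E
```

```text
2.3917 [0.52434406 0.06692832 0.35983838]
[(np.float64(-94.7), np.float64(-0.002), 1802, np.float64(0.065)), (np.float64(-6.0), np.float64(-0.0), 810, np.float64(0.063)), (np.float64(13.9), np.float64(0.0), 805, np.float64(0.063)), (np.float64(88.7), np.float64(-0.003), 743, np.float64(0.062)), (np.float64(100.9), np.float64(0.002), 962, np.float64(0.068))] [[-0.329, -0.539, -0.863], [0.885, 0.357, 0.462]]
[252. 166.] 0.1387 0.4932 0.0822 56.1 [-0.0491 -0.0003]
[252. 236.] 0.1386 0.5021 0.0035 56.6 [-0.05   -0.0795]
[341. 237.] 0.1365 0.602 0.0142 49.0 [ 0.0505 -0.0814]
[456. 280.] 0.1187 0.7494 -0.0257 48.0 [ 0.1917 -0.1393]
[271. 315.] 0.1187 0.5363 -0.1046 42.3 [-0.0295 -0.191 ]
[177. 402.] 0.1183 0.4288 -0.2412 48.4 [-0.1532 -0.3132]
```

View pics/w0.png

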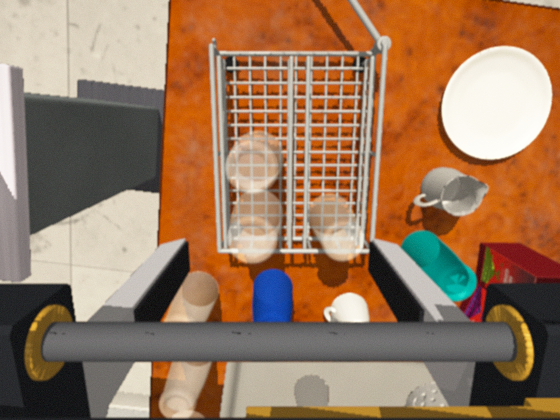

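```bash
sed -i 's/^C=np.array.*/C=np.array([.5425,.0897])/' h.py
cat > act.py <<'E'
from plant import robot, optics
from h import *
GH=.081
def pick(xy,wide=False):
    q=quat(0)
    robot.gripper_to(.95 if wide else .88)
    robot.move_pose([*xy,.25],q)
    robot.move_linear([*xy,.15],vel=.25)
    hit=robot.move_linear([*xy,GH],vel=.1,until_force=8)
    robot.gripper_to(0,grasp_force=18)
    print('pick hit',hit,'w %.1fmm'%(94*robot.read_gripper_width()),'F',robot.read_grasp_force(),'t',robot.read_time_s())
    robot.move_linear([*xy,.25],vel=.2)
    print('lifted w %.1f'%(94*robot.read_gripper_width()),robot.read_ft_force())
def place(b,op):
    xy=b2w(b)
    robot.move_pose([*xy,.25],quat(TH))
    robot.move_linear([*xy,.16],vel=.2)
    robot.wait(.2)
    hit=robot.move_linear([*xy,GH+.018+.006],vel=.06,until_force=6)
    p=robot.read_tcp_pos()
    if hit and p[2]>GH+.018+.009: print('CAUGHT at',p,robot.read_ft_force());return False
    hit=robot.move_linear([*xy,GH+.018-.004],vel=.02,until_force=4)
    print('set down',hit,'dz %.1fmm'%(1e3*(robot.read_tcp_pos()[2]-GH-.018)),robot.read_ft_force())
    robot.gripper_to(op);robot.wait(.2)
    robot.move_linear([*xy,.25],vel=.25)
    print('t',robot.read_time_s());return True
E
python3 - <<'E'
from act import *
pick((.4246,-.1345)); print(place((.05,-.008),.75))
E
```

```text
pick hit False w 55.0mm F 18.02327157552554 t 5.7417
lifted w 54.4 [-0.2947967  -0.0944265  -3.16199041]
set down True dz -0.1mm [0.88232962 0.23971826 2.90544951]
t 11.5
True
```

```bash
cat >> h.py <<'E'
def tops(d):
    w=cloud(d);z=w[...,2];m=((z>.108)&(z<.145)&(w[...,0]>.3)&(w[...,0]<.68)&(w[...,1]>-.5)&(w[...,1]<.35)).astype(np.uint8)
    k,l,s,c=cv2.connectedComponentsWithStats(m)
    for i in range(1,k):
        if s[i,4]>60:
            g=w[l==i];zt=np.percentile(g[:,2],70);g=g[abs(g[:,2]-zt)<.005]
            (cx,cy),r=cv2.minEnclosingCircle(g[:,:2].astype(np.float32));print('top %.4f xy %.4f %.4f d %.1f'%(zt,cx,cy,r*2e3),'basket',w2b([cx,cy]).round(4))
E
python3 - <<'E'
from act import *
pick((.428,-.2435)); tops(optics.get_image('top'))
print(place((.05,.067),.75))
E
```

```text
pick hit False w 54.6mm F 18.018285302678123 t 15.2583
lifted w 54.5 [ 0.46952383  0.82100113 -1.85907432]
top 0.1369 xy 0.6020 0.0128 d 48.3 basket [ 0.0495 -0.0837]
top 0.1369 xy 0.5936 0.0867 d 48.7 basket [ 0.0504 -0.0093]
top 0.1193 xy 0.5375 -0.1176 d 48.0 basket [-0.0308 -0.2051]
top 0.1390 xy 0.5020 0.0019 d 56.2 basket [-0.0512 -0.0821]
top 0.1391 xy 0.4931 0.0807 d 56.2 basket [-0.0501 -0.0028]
top 0.1217 xy 0.4295 -0.3970 d 54.4 basket [-0.1728 -0.4688]
set down True dz -0.0mm [0.85210351 0.25166373 3.7543774 ]
t 21.5833
True
```

Run:
```python
from act import *
pick((.425,-.3948),True)
print(place((-.05,.076),.85))
```

```text
pick hit False w 61.4mm F 18.013457589695463 t 26.125
lifted w 61.3 [-0.4072458  -0.15302731 -1.65740117]
set down True dz -0.1mm [ 0.22420255 -0.15937624  2.84757315]
t 32.8417
True
```

Run:
```python
from act import *
tops(optics.get_image('top'))
H=b2w([.1,.132]);k=np.array([.464,.389])-H
phi0=np.pi+TH-np.arctan2(k[1],k[0]);print('phi',phi0,'r',np.linalg.norm(k))
def pose(phi,off,z):
    a=np.pi+TH-phi;e=np.array([np.cos(a),np.sin(a)]);t=np.array([np.sin(a),-np.cos(a)])
    return [*(H+.224*e+off*t),z],quat(a-np.pi/2)
for s in np.linspace(0,phi0,8): assert robot.solve_ik(*pose(s,.02,.088)) is not None
p,q=pose(phi0,.045,.22);robot.gripper_to(0);robot.move_pose(p,q)
p,q=pose(phi0,.045,.088);print('hit',robot.move_linear(p,q,vel=.2,until_force=8))
for s in np.linspace(phi0,.1,6):
    p,q=pose(s,.02,.088);robot.move_linear(p,q,vel=.1)
print(robot.read_ft_force())
p,q=pose(0,.008,.088);print('stop',robot.move_linear(p,q,vel=.04,until_force=5),robot.read_ft_force())
c=robot.read_tcp_pos();print('tcp in basket',w2b(c[:2]),robot.read_time_s())
p,q=pose(.0,.06,.088);robot.move_linear(p,vel=.15)
robot.move_linear([*p[:2],.25],vel=.25)
d=optics.get_image('top');tops(d);w=cloud(d);z=w[...,2]
B=np.dstack([w2b(w[...,:2]),z]).reshape(-1,3)
g=B[(B[:,2]>.08)&(B[:,2]<.112)&(abs(B[:,0]+.124)<.04)&(B[:,1]>.1)&(B[:,1]<.25)];print('knob basket',len(g),g.mean(0))
cv2.imwrite('pics/t2.png',cv2.resize(d['color'][150:310,95:435,::-1],(800,376),interpolation=cv2.INTER_CUBIC))
print(robot.read_time_s())
```

```text
top 0.1370 xy 0.6020 0.0128 d 48.4 basket [ 0.0495 -0.0837]
top 0.1370 xy 0.5932 0.0872 d 48.7 basket [ 0.05   -0.0088]
top 0.1369 xy 0.5840 0.1615 d 48.9 basket [0.0501 0.066 ]
top 0.1195 xy 0.5374 -0.1175 d 48.1 basket [-0.0309 -0.2049]
top 0.1391 xy 0.5020 0.0019 d 55.9 basket [-0.0511 -0.0821]
top 0.1392 xy 0.4929 0.0803 d 56.4 basket [-0.0504 -0.0031]
top 0.1390 xy 0.4832 0.1572 d 56.4 basket [-0.0505  0.0743]
phi 0.8933709876648357 r 0.22427384498582614
hit False
[ 0.16449759  0.63219735 -0.08453359]
stop True [-1.40317074e+00  9.78063772e+00  7.52371143e-03]
tcp in basket [-0.12291792  0.15312119] 39.5083
top 0.1373 xy 0.6020 0.0128 d 48.3 basket [ 0.0495 -0.0837]
top 0.1370 xy 0.5931 0.0866 d 47.9 basket [ 0.0498 -0.0094]
top 0.1369 xy 0.5834 0.1614 d 49.3 basket [0.0495 0.066 ]
top 0.1193 xy 0.5374 -0.1174 d 48.0 basket [-0.0309 -0.2049]
top 0.1391 xy 0.5019 0.0016 d 56.4 basket [-0.0512 -0.0823]
top 0.1392 xy 0.4930 0.0806 d 56.1 basket [-0.0502 -0.0028]
top 0.1390 xy 0.4836 0.1576 d 56.2 basket [-0.05    0.0747]
knob basket 33 [-0.12319363  0.13165858  0.10054571]
40.775
```

View pics/t2.png

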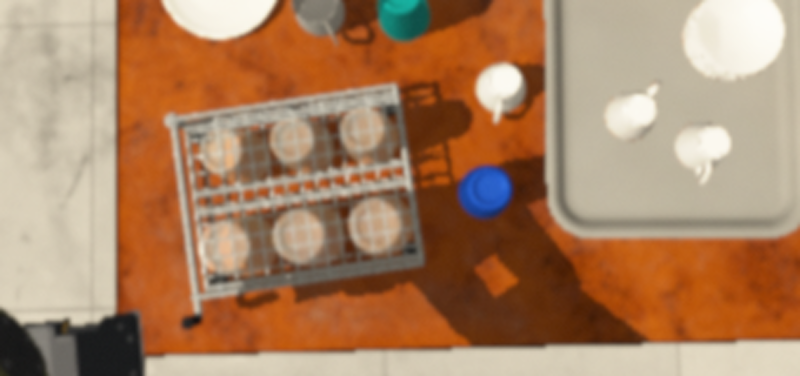

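The picture shows all six glasses standing in their rows. The bar lies straight across the open end, with its hinge at (172,120) and knob at (192,320), and the arm is clear.

```bash
python3 -c "
from plant import robot
print(robot.job_done())"
```

```text
the job is handed in; nothing more can be done
None
```

The job is handed in after about 41 s of robot time: all three tumblers stand rim down in their matching rows, the bar is closed against its stop, and no glass was knocked over, nor any cup or the jug touched; the verdict was not shown.

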